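# Hang the cutlery caddy on its slotted stand

## Robot

A 6-joint arm with a two-finger parallel gripper is mounted at the origin on the work surface. World frame = base frame: x ahead of the robot, y to its left, z up, the work surface at z = 0. Lengths are in m, angles in rad, forces in N, time in s.
With the tool pointing down it reaches from about 0.325 to 0.9 m from the base axis. Payload 3.5 kg.
Tool frame: the origin (TCP) lies midway between the tips of the shut fingers; the grasp point (between the pads) lies 19 mm behind it (env.grip_depth is the distance from the TCP to the grasp point, in m); z points along the fingers, y is the line along which they close (so a half turn about z gives the same grasp; the last joint's range is limited). The gripper opens to 85 mm and grips with 20 to 120 N. Pads are 22 mm wide; open, the fingers measure 114 mm over their backs; the gripper's body (76 mm by 85 mm) begins 54 mm behind the grasp point. The pads swing forward as they close: fully open they stand 13 mm farther back than shut.
Start: joints at [-1.307, 0.276, -0.026, 1.268, 0, 1.467], TCP at [0.224, -0.583, 0.231] pointing down, gripper open.
Joint ranges: [-3.12, 3.12], [-0.85, 1.88], [-1.08, 1.24], [-1.95, 2.15], [-1.57, 1.53], [-3.14, 3.14]. Speed limits (rad/s): [2.57, 2.57, 3.14, 3.14, 3.14, 3.14].

## Interface

Orientations are given as a unit quaternion [w, x, y, z].
In Python, from bench import env, effector, camera, hand_in, sensors gives the robot as it stands. Calls block until the motion is done:
- env.movep(position, orientation): joint-space move of the TCP to a pose.
- env.movel(position, frame=None, feed=0.15, force_limit=None): straight line of the TCP; frame=None keeps the orientation; feed is the mean speed in m/s. With force_limit (N) it stops when the force on the tool has changed by that much, and returns True; else False.
- env.goto_joints(angles): joint-space move.
- effector.gripper_to(opening, f_grip=None): finger opening in m; f_grip is the grip in N (None keeps the last); returns when the fingers have stopped.
- env.pause(seconds).
- env.ik(position, orientation): joint angles nearest the present ones, or None.
- camera(name): name is "scene" or "side" or "wrist"; returns a dict with "img" (400x640x3 uint8, red, green, blue), "fx", "fy", "cx", "cy" (pixels), "k1" (the pictures are not rectified: a ray, as slopes to the right and down, at radius r is drawn at 1 + k1 r^2 times it, then the intrinsics apply), "pose" (4x4, takes a point from camera to world coordinates); the wrist camera has in their place "mount" (4x4, takes a point from camera to tool coordinates, whose origin is the TCP and whose axes are the flange's). Camera axes: x right, y up, looking along -z (the intrinsics and any distortion apply to the point x, -y, -z); pixel columns grow to the right and rows downward; lengths in m; the calibration is good to about 2 mm. A picture is of the moment at which its call begins: read the wrist's pose just before it. There is no depth.
A pose or a line that the arm cannot do raises env.Unreachable and nothing moves.
- hand_in(): hands the job in; it is judged then, once.
Readings, each from a call of its own:
- sensors.get_time_s(): time.
- sensors.get_joint_pos(): joint angles.
- sensors.get_qvel(): joint speeds.
- sensors.get_tau(): joint torques, N m.
- sensors.get_position(): TCP position.
- sensors.get_ee_rot(): TCP orientation.
- sensors.get_contact_force(): force on the tool from outside, world axes, zero at the start.
- sensors.get_torque(): the same for the moment, N m.
- sensors.get_gripper_width(): finger opening in m.
- sensors.get_grip_force(): force on a finger pad.
Only numpy, scipy, OpenCV 4.12 (cv2) and the standard library are available. Lean on these libraries where they do the work, as an engineer would, in place of code of your own. Each camera call takes 0.05 s, during which the arm holds its last target. There are 200 camera calls.

## Task

Pick up the wooden cutlery caddy, hook its two claws into the two slots of the steel stand and press it straight down until the catch locks it fully home. Feel for the slots and press gently, and leave the caddy hanging upright and square on the stand, with the other things on the table left where they are.

Things in the scene. Friction and masses are not known exactly. Their poses are not given: they have to be found in the camera images.
- stand: Fixed: foot plate 150x150x10 mm, socket to z 48 mm, in it an upright steel C-channel 44 mm wide, wall 4 mm, open at the back, top at 153 to 183 mm. Origin on the table below the centre of the channel's flat front face (the plane x = 0, looking to -x); x points out of the channel's back, z up. Press gently: contact forces adding up to 80 N between caddy and channel (a push of some 35 N) bend it.
- slot_lower (a point): Reference point in the stand's face, y = 0, 70 mm above the table. The channel is clamped by hand at an unknown height: the lower edge of the lower slot lies 5 to 35 mm above this point, and no pose reading shows where. The two slots are 10 mm wide (y) and 32 mm high, one 40 mm above the other.
- slot_upper (a point): The same reference for the upper slot, 110 mm above the table: the lower edge of the upper slot lies 5 to 35 mm above this point, by the same amount as the lower slot's. The sprung catch sits behind this slot.
- caddy: Loose wooden cutlery caddy, about 0.2 kg: tray 120 (x) x 84 (y) x 20 mm high, upright cross panel 10 mm thick (x), up to z 68 mm, as handle. Origin: centre of the underside; z up, x to its back. Steel back plate 40 mm wide (y), 76 mm high, rear face at x = +65 mm, carries two claws. Home: x parallel to the stand's x, plate at the face, underside 55 to 85 mm up.
- caddy_handle (a point): On the caddy's cross panel at x = -10, y = 0, z = 46 mm; the panel's top part is 10 mm thick (x), 56 mm wide (y), its top at z 68 mm: grip it here from above, fingers before and behind it in x, in the middle of its width and well down: gripped high or off centre, it swings. Held so, each touch of the claws on the stand tips them down some 0.005 rad in the grip. It is the balance point in x and y.
- claw_lower (a point): Underside of the lower claw's neck at the back plate's rear face (caddy x 65, y 0, z 20 mm). Claws are 6 mm wide (y); each reaches from 10 mm above this point to 18 mm below it, and 10.5 mm behind the plate, save a barb from 8 to 18 mm below it that stands out to 14.5 mm at its top. A gap of 6.5 mm between plate and tongue takes the channel's wall.
- claw_upper (a point): The same for the upper claw (caddy x 65, y 0, z 60 mm). To hook: this point centred on the slot and about 20 mm (18 to 22) above its true lower edge, pushed along stand +x until the plate meets the face: the claws then hang on the wall's edge or on the catch; then press down until the necks sit on the lower edges of the slots.
- catch (a joint): Sprung catch, in m: 0 at rest, grows to 0.003 to 0.006 as the upper claw rides down over it, springs back below 0.002 once the claw is home. Riding over it takes about 10 to 20 N of downward push; the caddy's own weight does not do it.
- pin (a joint): Sprung tell-tale pin inside the channel below the lower slot, in m: 0 when up, pushed down to about 0.005 by the tip of the lower claw when the caddy is fully home (takes about 1 N).
- press_ledge (a point): Top of the steel ledge that runs 22 mm forward from the back plate's upper edge (caddy x 38 to 60, 40 mm wide in y, top at z 76 mm); this point is at caddy x = 43, y = 0, z = 76 mm. Push down here, close to the claws, for example with shut fingers: pushing far from the claws tilts the caddy and jams them. Between handle panel and ledge 43 mm are free for a finger.
Things that resemble listed ones, but are neither listed nor needed, are in the scene too. Leave any pink or yellow look-alike of the caddy alone.

How it is judged:
By the outcome, as a careful person would: the job done as asked, in the order asked, and still so for the second after the job is handed in, with the robot touching nothing.
It also fails if it takes over 72 s, if anything falls off the work surface, if the arm or the gripper's body presses on something with over 40 N, if the wrist force passes 120 N, or if a joint passes its speed limit or range.

## Working session

There is one attempt and no reset: what is moved stays moved. The work goes in short steps, each a Python script; the robot and the scene stay as the last script left them, time stands still between calls to the robot, and variables do not carry over. Pictures are saved under pics/ and viewed, at most 10 in all, crops included, and the job is handed in when it is done.

```bash
mkdir -p pics; ls; python3 - <<'E'
from bench import *
import cv2,numpy as np
for n in("scene","side"):
    c=camera(n); cv2.imwrite(f"pics/{n}.png",c["img"][:,:,::-1]); print(n,c["fx"],c["fy"],c["cx"],c["cy"],c["k1"],np.round(c["pose"],4).tolist())
c=camera("wrist");print(c["fx"],c["cx"],c["cy"],c["k1"],np.round(c["mount"],4).tolist())
print(sensors.get_time_s(),env.grip_depth,sensors.get_ee_rot(),sensors.get_position())
E
```

```text
pics
scene 376.7201175012785 376.7201175012785 316.83983549951364 198.9732755808698 -0.01028581876623491 [[0.88, -0.3463, 0.3251, 0.787], [0.475, 0.6402, -0.6038, -0.5582], [0.0009, 0.6857, 0.7279, 0.6757], [0.0, 0.0, 0.0, 1.0]]
side 425.45444908555186 425.45444908555186 323.13049139613986 192.11651460996782 0.019025969059848626 [[-0.9298, 0.2634, -0.2569, 0.2295], [-0.368, -0.6718, 0.6429, 0.6795], [-0.0032, 0.6923, 0.7216, 0.9216], [0.0, 0.0, 0.0, 1.0]]
320.316147650812 318.4553715965418 201.09780000587523 -0.04198824942168633 [[-0.0005, 0.9515, 0.3077, 0.0792], [1.0, 0.0009, -0.0013, 0.0004], [-0.0015, 0.3077, -0.9515, -0.1424], [0.0, 0.0, 0.0, 1.0]]
0.15 0.0187 [-8.89745949e-04  9.83231202e-01  1.82361197e-01 -7.93960478e-05] [ 0.22395214 -0.58283827  0.23038523]
```

View pics/scene.png

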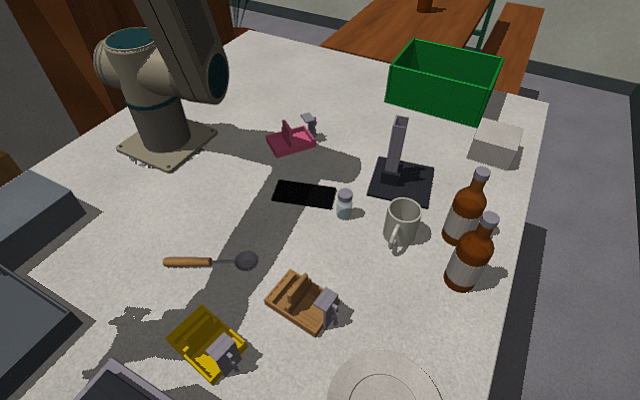

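View pics/side.png

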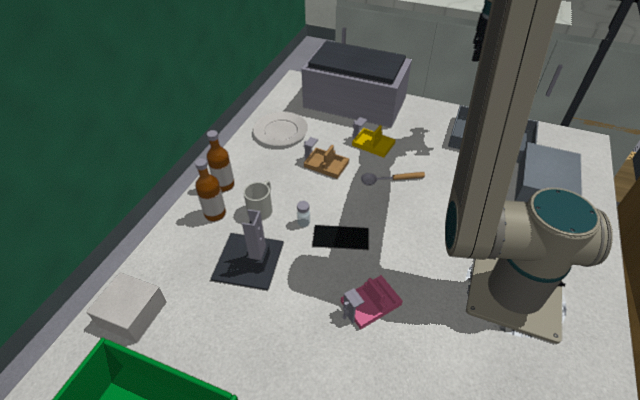

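The scene view shows the wooden caddy at about (303,300) and the stand at (402,180). The side view has the caddy at (326,160) and the stand at (250,260). I'll enlarge both.

```bash
python3 - <<'E'
import cv2,numpy as np
def crop(n,x,y):
    im=cv2.imread(f"pics/{n}.png")[y:y+100,x:x+133]
    im=cv2.resize(im,(400,300),interpolation=cv2.INTER_CUBIC)
    for k in range(0,133,20): cv2.putText(im,str(x+k),(k*3,8),0,.3,(0,0,255));cv2.line(im,(k*3,10),(k*3,14),(0,0,255))
    for k in range(0,100,20): cv2.putText(im,str(y+k),(0,k*3+3),0,.3,(0,0,255))
    return im
cv2.imwrite("pics/m1.png",np.vstack([np.hstack([crop("scene",240,250),crop("scene",335,112)]),np.hstack([crop("side",260,110),crop("side",190,200)])]))
E
```

```text
(no output)
```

View pics/m1.png

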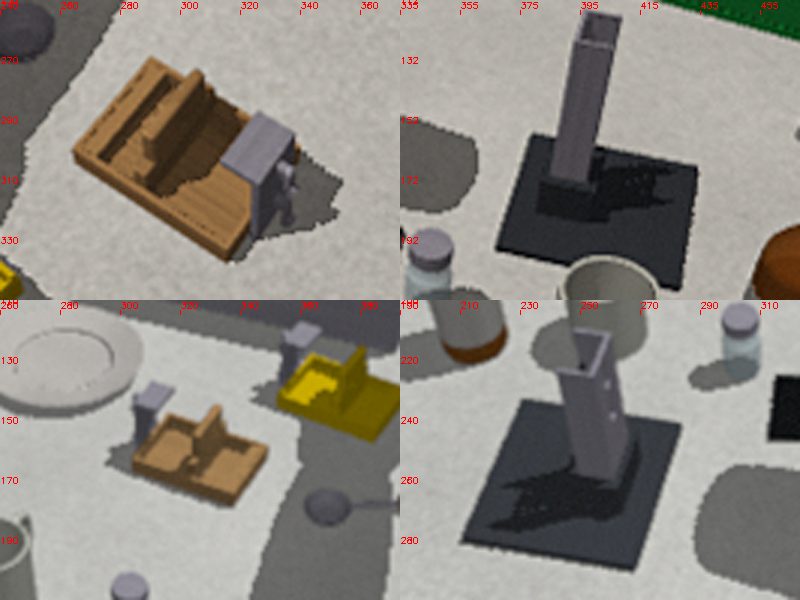

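```bash
cat >h.py <<'E'
import numpy as np,cv2
from bench import *
from scipy.spatial.transform import Rotation as R
from scipy.optimize import least_squares
CAM={"scene":(376.72,376.72,316.84,198.973,-.010286,np.array([[0.88,-0.3463,0.3251,0.787],[0.475,0.6402,-0.6038,-0.5582],[0.0009,0.6857,0.7279,0.6757],[0,0,0,1]])),
"side":(425.4544,425.4544,323.1305,192.1165,.019026,np.array([[-0.9298,0.2634,-0.2569,0.2295],[-0.368,-0.6718,0.6429,0.6795],[-0.0032,0.6923,0.7216,0.9216],[0,0,0,1]]))}
def proj(P,cam):
    fx,fy,cx,cy,k,T=cam
    p=(np.atleast_2d(P)-T[:3,3])@T[:3,:3]
    s=np.c_[p[:,0]/-p[:,2],-p[:,1]/-p[:,2]]
    s=s*(1+k*(s**2).sum(1,keepdims=True))
    return s*[fx,fy]+[cx,cy]
def toolT():
    q=np.array(sensors.get_ee_rot()); T=np.eye(4)
    T[:3,:3]=R.from_quat(q[[1,2,3,0]]).as_matrix(); T[:3,3]=sensors.get_position(); return T
def wrist(fn):
    T=toolT(); c=camera("wrist"); cv2.imwrite(fn,c["img"][:,:,::-1])
    return (c["fx"],c["fy"],c["cx"],c["cy"],c["k1"],T@c["mount"])
def place(p,L):
    L=np.array(L,float); c,s=np.cos(p[2]),np.sin(p[2])
    return np.c_[p[0]+c*L[:,0]-s*L[:,1],p[1]+s*L[:,0]+c*L[:,1],L[:,2]]
def down(yaw):   # tool pointing down, tool y (closing line) along world heading yaw
    y=np.array([np.cos(yaw),np.sin(yaw),0]); z=np.array([0,0,-1.]); x=np.cross(y,z)
    q=R.from_matrix(np.c_[x,y,z]).as_quat(); return q[[3,0,1,2]]
E
cat >fit.py <<'E'
from h import *
mm=.001
cad={"scene":[(38,20,76,326,287.7),(38,-20,76,314,303.3),(65,20,76,339.3,293.3),(65,-20,76,327.3,310),(60,-42,0,317.3,337.3),(-60,-42,0,265,302.7)],
"side":[(65,20,76,304.3,141),(65,-20,76,311,137.3),(38,-20,76,318,139.3),(38,20,76,313.3,146),(-60,42,0,337.3,179),(-60,-42,0,349,163),(60,42,0,305,168)]}
def rc(p): return np.concatenate([(proj(place(p,np.array(v)[:,:3]*mm),CAM[k])-np.array(v)[:,3:]).ravel() for k,v in cad.items()])
r=least_squares(rc,[.6,-.25,-.5],loss="soft_l1");print("caddy",r.x,np.round(r.fun.reshape(-1,2),1).tolist())
# stand: p=x,y,yaw,top,depth,footxc
def rs(p):
    x,y,w,t,d,fx=p;o=[]
    f=lambda L,k,px:o.append((proj(place(p,L),CAM[k])-np.array(px)).ravel())
    a=.022;e=.075
    f([(0,a,t),(d,a,t),(d,-a,t),(0,-a,t)],"scene",[(395.8,116),(408.2,118),(405.5,128),(392.5,125.3)])
    f([(0,-a,t),(0,a,t),(d,a,t),(d,-a,t)],"side",[(260.5,210.7),(256.5,224),(242.5,223),(247.5,210)])
    f([(fx-e,e,.01),(fx+e,e,.01),(fx+e,-e,0),(fx-e,-e,0)],"scene",[(378.6,157),(433.8,167.7),(428,208),(367.3,194)])
    f([(fx+e,-e,.01),(fx-e,-e,.01),(fx-e,e,0),(fx+e,e,0)],"side",[(230.7,234),(283.7,241.7),(267.3,289.3),(209.8,280)])
    return np.concatenate(o)
r=least_squares(rs,[.75,.05,-.1,.165,.03,.01],loss="soft_l1");print("stand",r.x,np.round(r.fun.reshape(-1,2),1).tolist())
E
python3 fit.py
```

```text
caddy [ 0.59496491 -0.25747245 -0.09722981] [[-0.3, -2.3], [-0.8, -1.0], [-0.8, -0.3], [-1.1, 0.4], [-0.7, 0.4], [0.6, 1.4], [-0.3, 3.0], [-0.9, -0.6], [-0.3, -0.1], [-1.6, 0.5], [-0.5, -0.2], [-0.8, -0.5], [-2.2, -1.1]]
stand [0.60252604 0.14951298 0.18666589 0.18014252 0.02965652 0.04667202] [[-0.4, -1.0], [0.2, -0.7], [0.0, 0.3], [-0.4, 0.6], [-0.0, 0.1], [-1.7, 1.3], [-0.4, 0.4], [0.7, -0.9], [0.2, -1.6], [0.9, -1.1], [-0.4, 1.5], [-0.8, 1.8], [-0.8, -2.5], [-0.4, -2.1], [0.8, 0.8], [0.4, 0.3]]
```

```bash
python3 - <<'E'
from h import *
w=.187;S=np.array([.6025,.1495,0]);F=R.from_euler('z',w).as_matrix()
c=camera("wrist");M=c["mount"]
for sx in(1,-1):
  for p in(30,40,50,60,70):
    for dist in(.15,.2,.25):
      a=np.radians(p);z=F@[np.cos(a),0,-np.sin(a)];x=sx*(F@[np.sin(a),0,np.cos(a)]);y=np.cross(z,x)
      Rm=np.c_[x,y,z];look=Rm@(-M[:3,2])
      t=S+[0,0,.15]-look*dist-Rm@M[:3,3]
      q=R.from_matrix(Rm).as_quat()[[3,0,1,2]]
      j=env.ik(t,q)
      if j is not None: print(sx,p,dist,np.round(t,3),np.round(look,2),np.round(j,2))
for yaw in(-.097,-.097+np.pi):
    print(env.ik([.585,-.2565,.20],down(yaw)))
for yaw in(w,w+np.pi):
    print(env.ik([.53,.135,.12],down(yaw)))
E
```

```text
1 40 0.15 [0.581 0.146 0.125] [ 0.52  0.1  -0.85] [ 0.11  0.02 -0.97 -0.28  0.06  3.09]
1 40 0.2 [0.555 0.141 0.167] [ 0.52  0.1  -0.85] [ 0.1  -0.14 -0.97 -0.13  0.06  3.09]
1 40 0.25 [0.529 0.136 0.21 ] [ 0.52  0.1  -0.85] [ 0.1  -0.28 -0.95  0.03  0.07  3.08]
1 50 0.15 [0.577 0.145 0.129] [ 0.37  0.07 -0.93] [ 0.12 -0.01 -0.83  0.06  0.05  3.09]
1 50 0.2 [0.559 0.142 0.175] [ 0.37  0.07 -0.93] [ 0.11 -0.13 -0.81  0.2   0.05  3.08]
1 50 0.25 [0.54  0.138 0.222] [ 0.37  0.07 -0.93] [ 0.11 -0.24 -0.78  0.33  0.05  3.08]
1 60 0.15 [0.574 0.145 0.134] [ 0.21  0.04 -0.98] [ 0.12  0.01 -0.69  0.35  0.03  3.08]
1 60 0.2 [0.564 0.143 0.183] [ 0.21  0.04 -0.98] [ 0.12 -0.07 -0.64  0.48  0.03  3.08]
1 60 0.25 [0.554 0.141 0.231] [ 0.21  0.04 -0.98] [ 0.12 -0.14 -0.59  0.6   0.03  3.08]
1 70 0.15 [0.572 0.144 0.139] [ 0.04  0.01 -1.  ] [ 0.13  0.07 -0.53  0.62  0.02  3.09]
1 70 0.2 [0.57  0.144 0.189] [ 0.04  0.01 -1.  ] [ 0.13  0.02 -0.47  0.73  0.02  3.09]
1 70 0.25 [0.568 0.144 0.239] [ 0.04  0.01 -1.  ] [ 0.13 -0.02 -0.4   0.84  0.02  3.09]
-1 30 0.15 [0.619 0.152 0.179] [ 0.96  0.18 -0.2
[... 788 characters left out ...]
0.14 -0.67] [ 0.12 -0.03 -0.57  0.52  0.03 -0.06]
-1 60 0.25 [0.558 0.14  0.234] [ 0.73  0.14 -0.67] [ 0.12 -0.14 -0.58  0.6   0.04 -0.06]
-1 70 0.15 [0.633 0.155 0.162] [ 0.6   0.12 -0.79] [ 0.13  0.16 -0.38  0.68  0.02 -0.05]
-1 70 0.2 [0.603 0.149 0.201] [ 0.6   0.12 -0.79] [ 0.13  0.07 -0.39  0.76  0.02 -0.05]
-1 70 0.25 [0.573 0.143 0.24 ] [ 0.6   0.12 -0.79] [ 0.12 -0.02 -0.39  0.84  0.02 -0.06]
[-0.51436614  0.31736742 -0.03826424  1.21516467  0.          1.15343019]
[-0.51436614  0.31736742 -0.03826424  1.21516467  0.         -1.98816247]
[ 0.13120567  0.22402292 -0.34234987  1.00442354  0.          1.515002  ]
[ 0.13120567  0.22402292 -0.34234987  1.00442354  0.         -1.62659066]
```

```bash
python3 - <<'E'
from h import *
import pickle
c0=camera("wrist");M=c0["mount"]
w=.187;S=np.array([.6025,.1495,0]);F=R.from_euler('z',w).as_matrix()
a=np.radians(40);z=F@[np.cos(a),0,-np.sin(a)];x=-(F@[np.sin(a),0,np.cos(a)]);Rm=np.c_[x,np.cross(z,x),z]
env.movep(S+[0,0,.14]-Rm@(-M[:3,2])*.24-Rm@M[:3,3],R.from_matrix(Rm).as_quat()[[3,0,1,2]])
A=wrist("pics/ws.png")
env.movep([.585,-.2565,.20],down(-.097))
B=wrist("pics/wc.png")
pickle.dump((A,B),open("cams.pkl","wb"))
im=np.hstack([cv2.resize(cv2.imread(f)[:, :],(400,250)) for f in("pics/ws.png","pics/wc.png")])
a=cv2.imread("pics/ws.png")[60:360,180:480]
im=np.vstack([np.hstack([cv2.resize(a,(400,400)),cv2.resize(cv2.imread("pics/wc.png"),(400,250)).copy() if 0 else np.zeros((400,400,3),np.uint8)])]) 
b=cv2.imread("pics/wc.png"); im[75:325,400:]=cv2.resize(b,(400,250),interpolation=cv2.INTER_AREA)
cv2.imwrite("pics/m2.png",im);print(sensors.get_time_s())
E
```

```text
4.5667
```

View pics/m2.png

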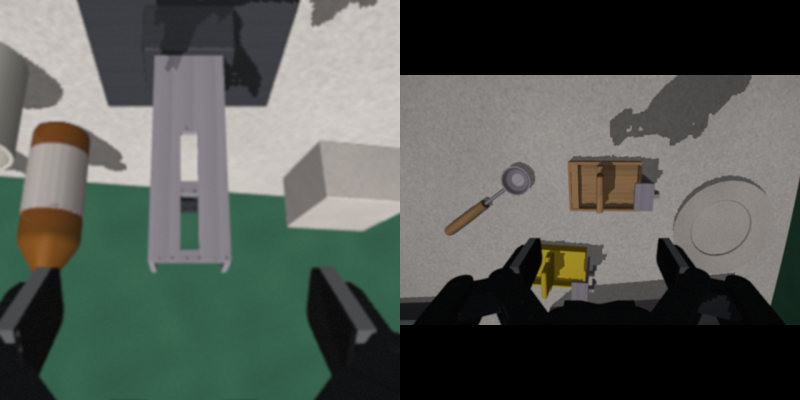

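The stand's face shows (upside down) with both slots; the caddy is in the right picture, wc.png cols 264–420, rows 128–225. I'll enlarge both to get corner pixels.

```bash
python3 - <<'E'
import cv2,numpy as np
def crop(n,x,y,w,h,s):
    im=cv2.resize(cv2.imread(n)[y:y+h,x:x+w],None,fx=s,fy=s,interpolation=cv2.INTER_CUBIC)
    for k in range(0,w,10): cv2.line(im,(int((k+.5)*s),0),(int((k+.5)*s),6 if k%20 else 12),(0,0,255)); k%20 or cv2.putText(im,str(x+k),(int(k*s)+4,14),0,.3,(0,0,255))
    for k in range(0,h,10): cv2.line(im,(0,int((k+.5)*s)),(6 if k%20 else 12,int((k+.5)*s)),(0,0,255)); k%20 or cv2.putText(im,str(y+k),(10,int((k+.5)*s)+3),0,.3,(0,0,255))
    return im
im=np.zeros((594,800,3),np.uint8)
a=crop("pics/ws.png",275,92,90,180,3.3);im[:a.shape[0],:a.shape[1]]=a
b=crop("pics/wc.png",265,130,165,110,3);im[:b.shape[0],300:300+b.shape[1]]=b[:,:500]
cv2.imwrite("pics/m3.png",im)
E
```

```text
(no output)
```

View pics/m3.png

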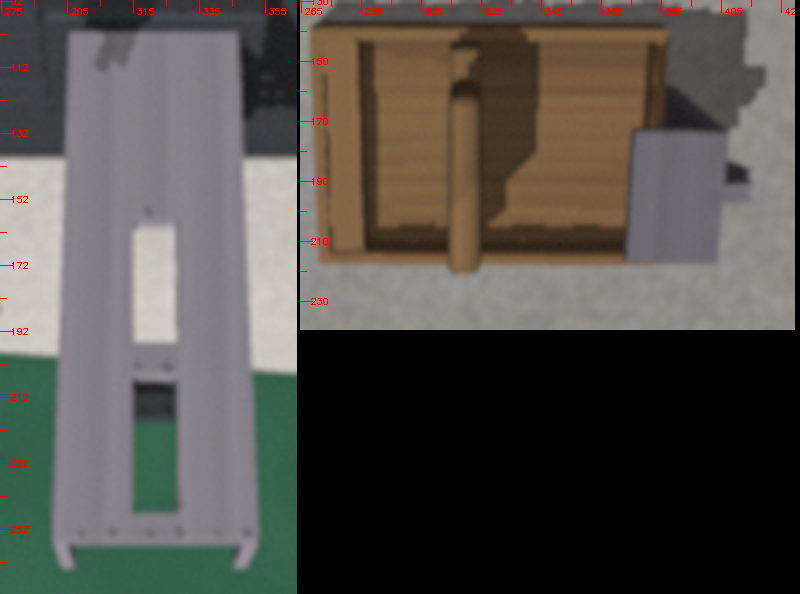

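```bash
cat >fit2.py <<'E'
from h import *
import pickle
A,B=pickle.load(open("cams.pkl","rb"))
exec(open("fit.py").read().split("r=least")[0].split("import *")[1])
wc=np.array([(38,20,76,375.5,172.8),(65,20,76,406.8,172.8),(65,-20,76,403.5,216.8),(38,-20,76,373.5,216.8),(-15,-28,68,314.2,219.5),(-5,-28,68,324.5,219.5),(-60,-42,20,271.2,216.8),(-60,42,20,268.8,139),(60,42,20,387.2,139.3)])
rw=lambda p:(proj(place(p,wc[:,:3]*mm),B)-wc[:,3:]).ravel()
for n,f in(("wrist",rw),("both",lambda p:np.r_[rw(p),rc(p)])):
    r=least_squares(f,[.595,-.257,-.1],loss="soft_l1");print("caddy",n,r.x.round(4),np.round(rw(r.x).reshape(-1,2),1).tolist())
a=.022
def rsw(p):
    o=p[3];L=[(0,-a,.048),(0,a,.048),(0,-a,.148+o),(0,a,.148+o)]+[(0,s,z+o) for z in(.07,.102,.11,.142) for s in(-.005,.005)]
    px=[(294.8,100.9),(346.9,100.9),(290.6,256.7),(352.7,256.7)]+[(u,v) for v in(157.3,195.4,203.6,246.6) for u in(314.8,328.0)]
    return (proj(place(p,L),A)-np.array(px)).ravel()
def rst(p):
    t=.148+p[3]
    return np.r_[(proj(place(p,[(0,a,t),(0,-a,t)]),CAM["scene"])-[(395.8,116),(392.5,125.3)]).ravel(),(proj(place(p,[(0,-a,t),(0,a,t)]),CAM["side"])-[(260.5,210.7),(256.5,224)]).ravel()]
for n,f in(("wrist",rsw),("both",lambda p:np.r_[rsw(p),rst(p)])):
    r=least_squares(f,[.6,.15,.18,.03],loss="soft_l1");print("stand",n,r.x.round(4),np.round(rsw(r.x).reshape(-1,2),1).tolist(),rst(r.x).round(1))
E
python3 fit2.py
```

```text
caddy wrist [ 0.5955 -0.2586 -0.0996] [[0.0, -0.2], [0.3, -0.1], [-0.4, -0.1], [-0.6, -0.2], [-0.8, 2.0], [-0.2, 2.0], [1.0, 0.2], [0.0, -0.9], [2.0, -0.7]]
caddy both [ 0.5955 -0.2585 -0.099 ] [[-0.1, -0.4], [0.2, -0.3], [-0.4, -0.3], [-0.7, -0.4], [-0.9, 1.9], [-0.3, 1.9], [1.0, 0.1], [-0.1, -1.0], [1.9, -0.9]]
stand wrist [0.6029 0.1498 0.1875 0.034 ] [[0.8, -0.2], [-0.1, -0.2], [-0.5, -1.4], [0.2, -1.4], [0.2, 0.3], [-0.4, 0.3], [-0.1, -0.6], [0.0, -0.5], [-0.1, 1.1], [0.1, 1.2], [-0.4, 0.3], [0.5, 0.3]] [-0.1 -1.7 -0.  -0.2 -0.4 -0.4 -2.   0.8]
stand both [0.6028 0.1497 0.1918 0.034 ] [[0.7, -0.2], [-0.2, -0.4], [-0.6, -1.4], [0.2, -1.4], [0.1, 0.3], [-0.4, 0.3], [-0.1, -0.6], [-0.0, -0.6], [-0.2, 1.1], [0.1, 1.1], [-0.4, 0.3], [0.5, 0.3]] [-0.2 -1.7 -0.1 -0.2 -0.3 -0.4 -1.9  0.8]
```

```bash
cat >>h.py <<'E'
CAD=np.array([.5955,-.2585,-.099]); ST=np.array([.6029,.1498,.1885])
def hand(gap,zu,dy=0,st=ST,yaw=None):
    """TCP for caddy with plate 'gap' before the face and underside at zu"""
    return place(st,[(-gap-.075,dy,zu+.027)])[0]
E
python3 - <<'E'
from h import *
import pickle
g=place(CAD,[(-.010,0,.027)])[0]
effector.gripper_to(.040)
env.movel(g+[0,0,.09],down(CAD[2])); print(sensors.get_position(),sensors.get_contact_force())
hit=env.movel(g,feed=.08,force_limit=8);print("hit",hit,sensors.get_position())
effector.gripper_to(.0,80); print(sensors.get_gripper_width(),sensors.get_grip_force())
env.movel(g+[0,0,.2],feed=.15); print(sensors.get_contact_force(),sensors.get_torque())
env.movep(hand(.045,.20),down(ST[2]))
env.movel(hand(.045,.104),feed=.1)
B=wrist("pics/wh.png");pickle.dump(B,open("wh.pkl","wb"))
print(sensors.get_position(),hand(.045,.104),sensors.get_contact_force(),sensors.get_gripper_width(),sensors.get_time_s())
for n in("scene","side"): cv2.imwrite(f"pics/{n}2.png",camera(n)["img"][:,:,::-1])
im=np.zeros((580,800,3),np.uint8)
im[:300,:400]=cv2.resize(cv2.imread("pics/scene2.png")[100:220,300:460],(400,300));im[:300,400:]=cv2.resize(cv2.imread("pics/side2.png")[190:310,210:370],(400,300))
im[300:,:448]=cv2.resize(cv2.imread("pics/wh.png"),(448,280),interpolation=cv2.INTER_AREA);cv2.imwrite("pics/m4.png",im)
E
```

```text
[ 0.58605447 -0.25780723  0.11759562] [ 0.48255517 -0.1380954  -0.02748523]
hit True [ 0.58455083 -0.25699061  0.02855512]
0.00934620402135755 78.2112880423665
[-0.54023145  0.70151715 -2.16956224] [-0.00047583  0.01332953 -0.01732194]
[0.48588849 0.12741592 0.13186981] [0.48502563 0.12731372 0.131     ] [-0.34979212  0.44515861 -1.19981744] 0.009459535976178766 11.3
```

View pics/m4.png

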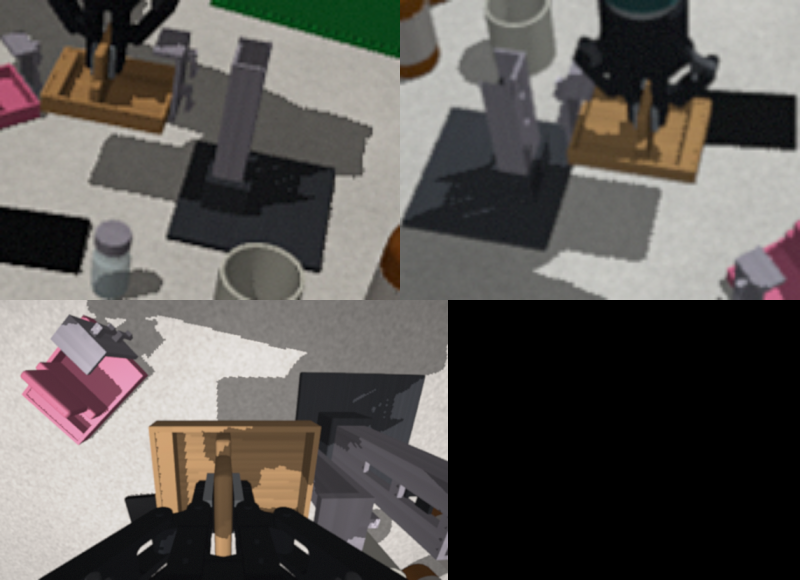

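The scene view shows the caddy held level in front of the channel, and in the wrist view the ledge at about (490,290) sits beside it. One enlarged wrist view will give the pose in the hand.

```bash
python3 - <<'E'
import cv2,numpy as np
x,y,w,h,s=400,140,240,250,2.4
def crop(n,x,y,w,h,s,g=20):
    im=cv2.resize(cv2.imread(n)[y:y+h,x:x+w],None,fx=s,fy=s,interpolation=cv2.INTER_CUBIC)
    for k in range(0,w,g): cv2.line(im,(int((k+.5)*s),0),(int((k+.5)*s),6),(0,0,255));cv2.putText(im,str(x+k),(int(k*s)+3,12),0,.3,(0,0,255))
    for k in range(0,h,g): cv2.line(im,(0,int((k+.5)*s)),(6,int((k+.5)*s)),(0,0,255));cv2.putText(im,str(y+k),(8,int((k+.5)*s)+3),0,.3,(0,0,255))
    return im
A=crop("pics/wh.png",420,230,220,170,2.4);B=crop("pics/scene2.png",312,105,100,60,2.64);C=crop("pics/side2.png",235,205,105,63,2.5);D=crop("pics/wh.png",205,165,260,60,1)
im=np.zeros((590,800,3),np.uint8)
for a,(u,v) in((A,(0,0)),(B,(0,410)),(C,(270,412)),(D,(535,0))): im[v:v+a.shape[0],u:u+a.shape[1]]=a[:590-v,:800-u]
cv2.imwrite("pics/m5.png",im)
E
```

```text
(no output)
```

View pics/m5.png

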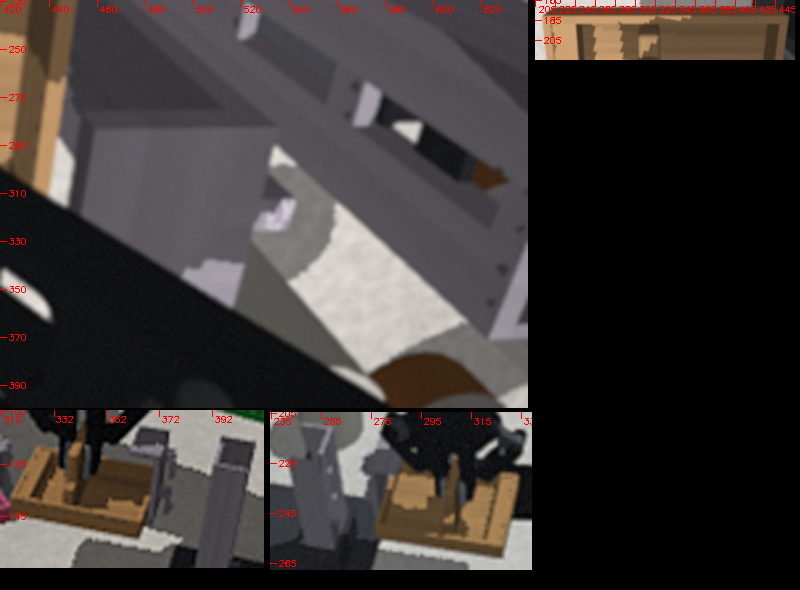

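```bash
cat >fit3.py <<'E'
from h import *
import pickle
B=pickle.load(open("wh.pkl","rb"))
S=[(0,-.022,.182),(0,-.005,.144),(0,.005,.144)];ps=np.array([(623.7,369.9),(567.4,280.3),(574.1,263.7)])
print("stand err",(proj(place(ST,S),B)-ps).round(1).tolist())
C=np.array([(38,20,76),(65,20,76),(-60,42,20),(60,42,20)])*.001;pc=np.array([(459.1,282.8),(534.1,282.4),(214,177),(457,177)])
T=np.array([.48588849,.12741592,.13186981])
def P(q,L):  # caddy in stand frame offsets: dx,dy,dz, tilt about y, yaw, about the grip
    G=R.from_euler('z',ST[2]+q[4])*R.from_euler('y',q[3])
    return G.apply(np.array(L)-[-.01,0,.046])+T+R.from_euler('z',ST[2]).apply(q[:3])+[0,0,.0187]
f=lambda q:np.r_[(proj(P(q,C),B)-pc).ravel(),q*np.array([.1,.1,.3,.3,.3])*1000*.5*[1,1,1,1,1]*.3]
print("cad err0",(proj(P(np.zeros(5),C),B)-pc).round(1).tolist())
r=least_squares(f,np.zeros(5));print(r.x.round(4),r.fun[:8].round(1))
c=R.from_euler('z',-ST[2]).apply(P(r.x,[(.065,0,.02),(.065,0,.06)])-[ST[0],ST[1],0]);print("claws in stand frame",c.round(4))
E
python3 fit3.py
```

```text
stand err [[-2.7, 1.5], [-2.3, 1.8], [-3.9, -0.1]]
cad err0 [[0.5, -2.8], [2.5, -3.5], [-0.1, 0.3], [5.3, 0.2]]
[-0.0006 -0.0006 -0.0001  0.0165 -0.0134] [-0.6 -0.9 -0.4 -1.4 -1.5  0.6  2.9  2.7]
claws in stand frame [[-0.0452 -0.0017  0.1233]
 [-0.0445 -0.0017  0.1633]]
```

```bash
cat >>h.py <<'E'
def local():
    p=np.array(sensors.get_position())-[ST[0],ST[1],0]
    return R.from_euler('z',-ST[2]).apply(p).round(4), np.round(R.from_euler('z',-ST[2]).apply(sensors.get_contact_force()),1)
E
python3 - <<'E'
from h import *
zu,dy=.1049,.0011
env.movel(hand(.045,zu,dy),feed=.03);print(local())
env.movel(hand(.018,zu,dy),down(ST[2]),feed=.04);print(local())
h=env.movel(hand(-.004,zu,dy),feed=.012,force_limit=5);print(h,local(),sensors.get_torque(),sensors.get_gripper_width(),sensors.get_time_s())
wrist("pics/wi.png")
E
```

```text
(array([-0.1198,  0.0012,  0.1322]), array([-0.6, -0.8, -2.5]))
(array([-0.0933,  0.0011,  0.1317]), array([-0.2, -1.4, -1.5]))
True (array([-0.0758,  0.0012,  0.1306]), array([-0. , -0.3, -2.1])) [ 0.04487826 -0.0230464   0.07424368] 0.009337281201362697 13.9333
```

```bash
python3 - <<'E'
from h import *
zu,dy=.1049,.0011
p=np.array(sensors.get_position());t=hand(-.006,zu,dy);t[2]=p[2]
h=env.movel(t,feed=.01,force_limit=8);print(h,local())
env.pause(.3);print(local())
# lower gently until it hangs
p=np.array(sensors.get_position())
h=env.movel(p-[0,0,.012],feed=.01,force_limit=5);print(h,local(),sensors.get_torque(),sensors.get_time_s())
for n in("scene","side"): cv2.imwrite(f"pics/{n}3.png",camera(n)["img"][:,:,::-1])
wrist("pics/wi.png")
im=np.zeros((580,800,3),np.uint8)
im[:300,:400]=cv2.resize(cv2.imread("pics/scene3.png")[105:180,320:420],(400,300));im[:300,400:]=cv2.resize(cv2.imread("pics/side3.png")[195:270,220:320],(400,300))
im[300:,:400]=cv2.resize(cv2.imread("pics/wi.png")[200:400,360:640],(400,280));cv2.imwrite("pics/m6.png",im)
E
```

```text
True (array([-0.0761,  0.0014,  0.1286]), array([-0.4,  0. , -0.9]))
(array([-0.0769,  0.0015,  0.1279]), array([ 0.3,  0.2, -1.7]))
True (array([-0.0771,  0.0015,  0.1199]), array([ 0.6,  0.2, -0.1])) [ 0.07527534 -0.51574745  0.00862543] 15.575
```

View pics/m6.png

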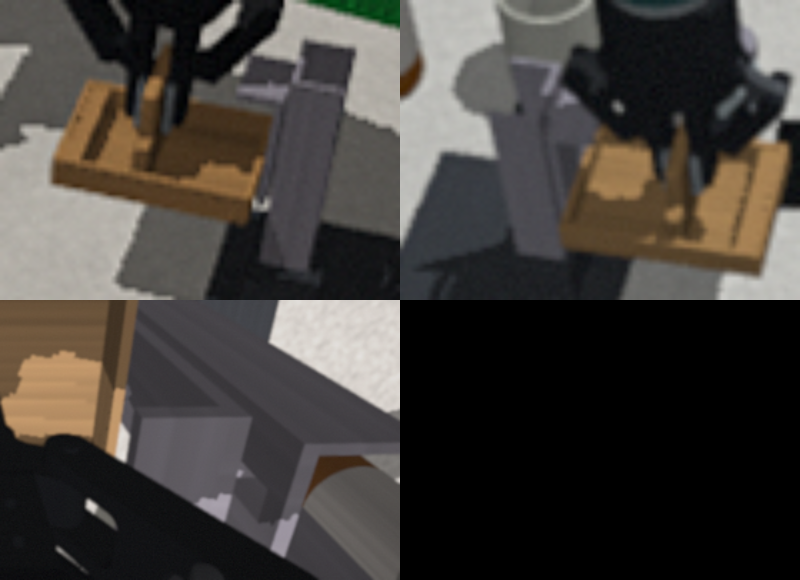

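The wrist view shows the ledge corner at (535,282), where it was before, so the caddy has not slipped. It went in to the face, sank about 10 mm and now rests. Next I'll test with a pull, then release and press on the ledge.

```bash
python3 - <<'E'
from h import *
p=np.array(sensors.get_position());xh=R.from_euler('z',ST[2]).apply([1,0,0])
h=env.movel(p-.006*xh,feed=.01,force_limit=4);print("pull",h,local())
if h:
    env.movel(p,feed=.02,force_limit=5)
    g0=local();effector.gripper_to(.030);env.pause(.3);print(g0,local(),sensors.get_gripper_width())
    p=np.array(sensors.get_position());env.movel(p+[0,0,.10],feed=.1)
    effector.gripper_to(0)
    B=wrist("pics/wr.png")
    for n in("scene","side"): cv2.imwrite(f"pics/{n}4.png",camera(n)["img"][:,:,::-1])
    im=np.zeros((580,800,3),np.uint8)
    im[:300,:400]=cv2.resize(cv2.imread("pics/scene4.png")[105:180,320:420],(400,300));im[:300,400:]=cv2.resize(cv2.imread("pics/side4.png")[195:270,220:320],(400,300))
    im[300:,:448]=cv2.resize(cv2.imread("pics/wr.png"),(448,280),interpolation=cv2.INTER_AREA);cv2.imwrite("pics/m7.png",im)
print(sensors.get_time_s(),local())
E
```

```text
pull True (array([-0.0771,  0.0015,  0.1197]), array([-1.5,  0.3,  2.1]))
(array([-0.0771,  0.0015,  0.1197]), array([ 1.3, -0.5, -1.8])) (array([-0.0772,  0.0015,  0.1199]), array([-0.3,  0.2, -0.1])) 0.029911494650905493
18.5417 (array([-0.0772,  0.0015,  0.2199]), array([0.3, 0.3, 0.2]))
```

View pics/m7.png

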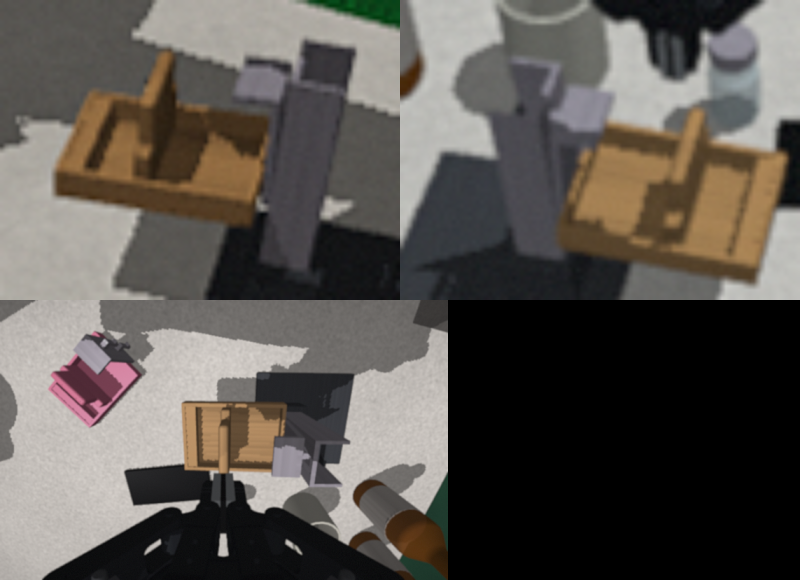

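The caddy hangs hooked on the channel with the gripper clear of it. Now the press on the ledge.

```bash
python3 - <<'E'
from h import *
P=lambda z:place(ST,[(-.0235,.0008,z)])[0]
env.movep(P(.225),down(ST[2]));env.movel(P(.19),feed=.08);env.pause(.2);print(local())
h=env.movel(P(.150),feed=.012,force_limit=3);z=sensors.get_position()[2];print(h,local())
z0=z;F0=None
for k in range(1,24):
    env.movel(P(z0-.0008*k),feed=.01,force_limit=24)
    l,f=local();print(k,l,f)
    if f[2]>27: break
print(sensors.get_time_s())
E
```

```text
(array([-0.023 ,  0.0008,  0.1907]), array([-0.2, -0.6,  0.5]))
True (array([-0.0235,  0.0008,  0.166 ]), array([0.8, 0.4, 4. ]))
1 [-0.0234  0.0008  0.1658] [-1.7 -0.4  5. ]
2 [-0.0233  0.0008  0.1652] [-1.1  0.   6.1]
3 [-0.0233  0.0008  0.1646] [-2.1 -0.1  7.8]
4 [-0.0233  0.0008  0.1635] [-1.7 -0.1  6. ]
5 [-0.0232  0.0008  0.1628] [-1.4  0.8  6.1]
6 [-0.0231  0.0008  0.1619] [-1.4 -0.2  5.4]
7 [-0.0231  0.0008  0.1604] [ 2.2 -0.5  2.6]
8 [-0.023   0.0008  0.1597] [ 1.3 -0.1  1.9]
9 [-0.023   0.0008  0.1591] [2.  0.6 4.7]
10 [-0.023   0.0008  0.159 ] [0.8 0.5 6.8]
11 [-0.0229  0.0008  0.1589] [-1.4  0.1  9.7]
12 [-0.0228  0.0008  0.1588] [-1.8 -1.2 13.6]
13 [-0.0228  0.0008  0.1587] [-3.1  0.8 16.8]
14 [-0.0227  0.0008  0.1587] [-5.   0.7 19.1]
15 [-0.0227  0.0008  0.1586] [-5.8  0.7 22.8]
16 [-0.0227  0.0008  0.1586] [-7.4  0.7 25.3]
17 [-0.0226  0.0008  0.1585] [-8.1  0.4 29.6]
25.85
```

```bash
python3 - <<'E'
from h import *
P=lambda z:place(ST,[(-.0235,.0008,z)])[0]
env.movel(P(.23),feed=.06);env.movel(place(ST,[(-.15,.0,.30)])[0],feed=.15);print(local())
B=wrist("pics/wz.png")
for n in("scene","side"): cv2.imwrite(f"pics/{n}5.png",camera(n)["img"][:,:,::-1])
# home wireframe: green = predicted home pose
H=place(ST,[(-.065,0,0)])[0];p=[H[0],H[1],ST[2]]
L=np.array([(x,y,z) for z in(0,20) for x,y in((-60,-42),(60,-42),(60,42),(-60,42))]+[(38,-20,76),(65,-20,76),(65,20,76),(38,20,76)])*.001+[0,0,.083]
def show(n,x,y,w,h,s):
    im=cv2.resize(cv2.imread(f"pics/{n}5.png")[y:y+h,x:x+w],None,fx=s,fy=s,interpolation=cv2.INTER_CUBIC)
    for i in range(0,12,4): cv2.polylines(im,[np.int32((proj(place(p,L[i:i+4]),CAM[n])+.5-[x,y])*s)],True,(0,255,0),1)
    return im
im=np.zeros((590,800,3),np.uint8);im[:300,:400]=show("scene",320,105,100,75,4);im[:300,400:]=show("side",220,195,100,75,4)
im[310:,:400]=cv2.resize(cv2.imread("pics/scene5.png"),(400,280));im[310:,400:]=cv2.resize(cv2.imread("pics/side5.png"),(400,280));cv2.imwrite("pics/m8.png",im)
E
```

```text
(array([-0.1497, -0.    ,  0.2995]), array([ 0.3, -1.1, -0.5]))
```

View pics/m8.png

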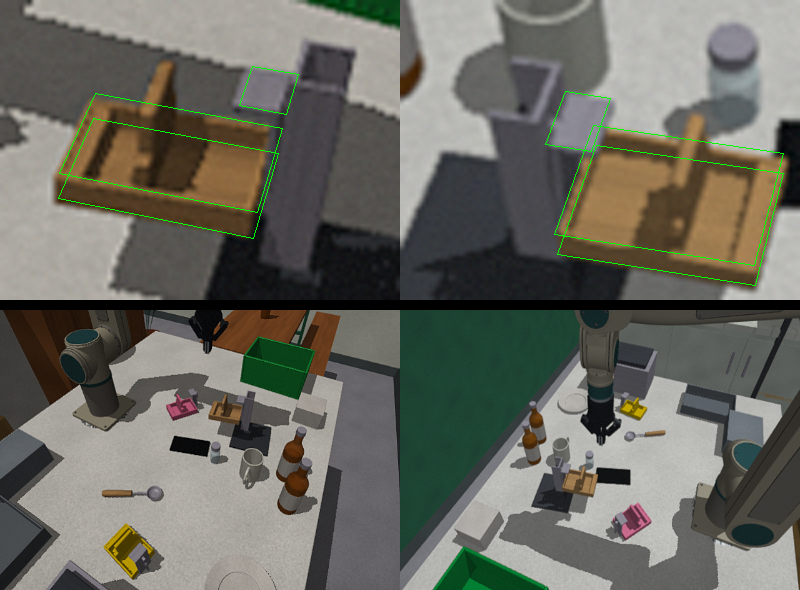

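The caddy hangs square, matching the predicted home outline (green) to about 1 px in both views. Nothing else has moved.

```bash
python3 -c "
from bench import *
print(hand_in())"
```

```text
the job is handed in; nothing more can be done
None
```

I hooked the caddy into both slots and pressed it down until the catch gave and it stopped firmly. It hangs square on the stand, nothing else appears to have moved, and the job is handed in; I had no direct reading of the catch or pin, so "fully home" rests on the felt snap, the hard stop (pressed to about 30 N) and the final camera views.

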